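Sort brass fittings into their trays

ROBOT

A 6-joint arm with a two-finger parallel gripper is mounted at the origin on the work surface. World frame = base frame: x ahead of the robot, y to its left, z up, the work surface at z = 0. Lengths are in mm, angles in degrees, forces in N, time in s.
With the tool pointing down it reaches from about 350 to 850 mm from the base axis. Payload 8.1 kg.
Tool frame: the origin (TCP) lies midway between the tips of the shut fingers; the grasp point (between the pads) lies grip_depth behind it (grip_depth is the distance from the TCP to the grasp point, in mm); z points along the fingers, y is the line along which they close (so a half turn about z gives the same grasp; the last joint's range is limited). The gripper opens to 85 mm and grips with 20 to 120 N. Pads are 22 mm wide; open, the fingers measure 114 mm over their backs; the gripper's body (76 mm by 85 mm) begins 54 mm behind the grasp point. The pads swing forward as they close: fully open they stand 13 mm farther back than shut.
Start: joints at [70.967, 7.471, 85.268, -0, 87.261, -4.893], TCP at [146.559, 581.83, 231.292] pointing down, gripper open.
Joint ranges: [-169.43, 169.43], [-51.17, 129.36], [1.28, 143.12], [-76.62, 256.62], [0, 156.53], [-152.29, 152.29]. Speed limits (degrees/s): [136.94, 136.94, 159.86, 180, 180, 180].

INTERFACE

Orientations are given as [roll, pitch, yaw] about the fixed x, y, z axes, in that order (R = Rz(yaw) Ry(pitch) Rx(roll)).
In Python, from bench import sense, snapshot, hand_in, grip_depth gives the robot as it stands. The module is installed in compiled form; this text tells all that it offers.
- The arm moves only by the tool apply_moves, never from a script. Its argument "series" is text: rows parted by semicolons, each of 5 numbers parted by spaces: the shift along the tool's x, y, z each as a share of 0.3 m, from -1 to 1, then the turn about the tool's z as a share of 2 rad, from -1 to 1, then the gripper's target within -1 to 1 (shut at 1, half-way at 0, fully open at -1). In form: tx ty tz twist gripper; .... A call has 1 to 5 rows; each row shifts and turns the commanded pose from where the row before left it, along the tool's axes as they then stand; what a row does not reach is not made up. A row lasts 1/12 s, in which the tool goes at most 41.7 mm and 7.16 degrees, less where a joint would pass 70% of its speed; a pose out of reach is approached as far as the arm can. A call with a number of a shift or a turn outside -1 to 1 is refused whole. A call with a gripper value outside its range is refused whole. The fingers move at their own pace and stop on an object; "squeeze" is the grip in N (left out, the last holds). Time passes only in rows, so rows that do not move let the fingers close. It gives the time, the measured TCP pose, the force, the opening and the grip force at its end, in the units of the state.
- sense(): the state, without advancing time (a new reading comes with each control period).
- snapshot(name): name is "scene" or "side" or "wrist"; returns a dict with "frame" (480x640x3 uint8, blue, green, red), "depth" (480x640 float32, mm along the optical axis (not along the pixel's ray), 0 where there is no reading), "intrinsics" (3x3 intrinsics, pixels), "extrinsics" (4x4, takes a point from camera to world coordinates); the wrist camera has in their place "tool_from_camera" (4x4, takes a point from camera to tool coordinates, whose origin is the TCP and whose axes are the flange's). Camera axes: x right, y down, z forward; pixel columns grow to the right and rows downward; lengths in mm; the calibration is good to about 2 mm. A picture is of the moment at which its call begins: read the wrist's pose just before it.
- hand_in(): hands the job in; it is judged then, once.
The state is a dict: "time": time; "joint_pos": joint angles; "qd": joint speeds; "joint_efforts": joint torques, N m; "tool_pos": TCP position; "tcp_rot": TCP orientation; "ft_force": force on the tool from outside, world axes, zero at the start; "wrist_torque": the same for the moment, N m; "finger_gap": finger opening in mm; "grip_force": force on a finger pad.
Only numpy, scipy, OpenCV 4.12 (cv2) and the standard library are available. Lean on these libraries where they do the work, as an engineer would, in place of code of your own. Each camera call takes 0.05 s, during which the arm holds its last target. There are 200 camera calls.

TASK

Sort the four loose brass fittings on the bench into their trays by kind: the ferrule goes in the tray that already holds a ferrule, the knob in the tray that already holds a knob. The hinges have no tray yet: lift just the top one off the stack of two empty trays, leaving the lower tray where it stands, set it squarely on the bare rubber mat and put both hinges in it. Leave the ferrule tray and the knob tray standing where they are.

Things in the scene. Friction and masses are not known exactly. Their poses are not given: they have to be found in the camera images.
- ferrule: brass ferrule, a plain ring standing on end: 30 mm across, bore 22 mm, 18 mm high, 50 g, loose on the bench. Origin: centre of its underside, z along its axis.
- knob: turned brass furniture knob standing on its foot: head 30 mm across between 16 and 25 mm above its underside (the rim to grip), neck 14 mm, foot 22 mm across, 30 mm high, 85 g, loose on the bench. Origin: centre of its underside, z along its axis.
- hinge_a: closed brass butt hinge lying flat: 40 mm long (its x), 20 mm wide (its y), 9 mm thick, 55 g; the barrel runs along its +y edge. Origin: centre of its underside, z up. The two hinges are alike.
- hinge_b: closed brass butt hinge lying flat: 40 mm long (its x), 20 mm wide (its y), 9 mm thick, 55 g; the barrel runs along its +y edge. Origin: centre of its underside, z up. The two hinges are alike.
- tray_ferrules: Loose tray just like tray_lower (same sizes, origin and axes), on a rubber mat of its own. It holds one ferrule already, towards the -x end of its floor (35 to 37 mm from the middle, up to 10 mm off the centre line); the +x part is free.
- tray_knobs: Loose tray just like tray_lower (same sizes, origin and axes), on a rubber mat of its own. It holds one knob already, towards the -x end of its floor (35 to 37 mm from the middle, up to 10 mm off the centre line); the +x part is free.
- tray_top: Empty loose tray just like tray_lower (same sizes, origin and axes), 100 g. At the start it sits nested in tray_lower, 15 mm higher: its shoulder rests on the lower rim, its foot is inside with 2 mm play all round, and only its rim band stands proud, from 28 to 43 mm above the bench.
- tray_lower: Empty steel nesting tray, the lower of the stack of two, loose on the bench: 120 mm long (x), 66 wide (y), 28 high, 100 g, open top, walls 2.5 mm. Upright rim band 120 x 66 mm from 13 to 28 mm above its underside, under it a foot 111 x 57 mm; inner floor 106 x 52 mm at 2.5 mm up, a ledge round it at 15 mm. Origin: centre of the underside, z up.
- mat_bare: black ribbed rubber mat, the one of the three that has no tray on it: 150 mm (its x) by 96 mm (its y), 3 mm thick, fixed to the bench. Origin: centre of its underside, z up. The two other trays stand on mats like it, their long sides along the mat's.
Mind the look-alikes: they are no part of the job. Leave any pink or red look-alike of the knob alone.

How it is judged:
By the outcome, as a careful person would: the job done as asked, in the order asked, and still so for the second after the job is handed in, with the robot touching nothing.
It also fails if it takes over 115 s, if anything falls off the work surface, if the arm or the gripper's body presses on something with over 40 N, if the wrist force passes 120 N, or if a joint passes its speed limit or range.

## Working session

There is one attempt and no reset: what is moved stays moved. The work goes in short steps, Python scripts to look and compute and a tool call to move; the robot and the scene stay as the last step left them, time stands still between calls to the robot, and variables do not carry over. Pictures are saved under pics/ and viewed, at most 14 in all, crops included, and the job is handed in when it is done.

Besides the shell and the picture viewer there is one more tool, called as name(argument=value, ...) on one line, values as JSON. apply_moves: Moves the arm, as the interface text tells. Its arguments: {"type":"object","properties":{"series":{"type":"string"},"squeeze":{"type":"number"}},"required":["series"]}

```bash
mkdir -p pics
python3 - <<'E'
from bench import sense,snapshot,grip_depth
import cv2,numpy as np
print(grip_depth,sense())
for n in("scene","side","wrist"):
    s=snapshot(n);cv2.imwrite(f"pics/{n}0.png",s["frame"]);np.savez(f"pics/{n}0.npz",**s)
    print(n,s["intrinsics"].tolist(),np.round(s.get("extrinsics",s.get("tool_from_camera")),3).tolist())
E
```

```text
18.700000000000003 {'time': 0.0, 'joint_pos': array([ 7.09689738e+01,  7.51398506e+00,  8.53298179e+01,  2.31161250e-03,
        8.72624481e+01, -4.89250839e+00]), 'qd': array([-0.00239639,  0.0411957 , -0.01452708,  0.00157014, -0.04181187,
       -0.057215  ]), 'joint_efforts': array([ 9.02572938e-04, -5.69372463e+01, -5.00573730e+01, -1.72401860e-04,
        1.43477219e-02,  1.29587466e-06]), 'tool_pos': array([146.33669846, 581.30790599, 230.25098876]), 'tcp_rot': array([-1.79894333e+02, -1.13621489e-02,  1.65861359e+02]), 'ft_force': array([-0.06290121, -0.86084948, -0.34450595]), 'wrist_torque': array([ 0.0649226 ,  0.00710034, -0.03181848]), 'grip_force': 0.0, 'finger_gap': 85.55995817566503}
scene [[570.696746526006, 0.0, 324.38737258792474], [0.0, 570.696746526006, 240.57103395512078], [0.0, 0.0, 1.0]] [[-0.646, 0.644, -0.409, 991.86], [0.763, 0.554, -0.332, 405.028], [0.013, -0.527, -0.85, 1016.48], [0.0, 0.0, 0.0, 1.0]]
side [[433.9362644488909, 0.0, 316.96663005326565], [0.0, 433.9362644488909, 239.75371746734754], [0.0, 0.0, 1.0]] [[0.679, -0.48, 0.555, 148.03], [-0.734, -0.444, 0.514, -344.543], [-0.0, -0.756, -0.654, 489.259], [0.0, 0.0, 0.0, 1.0]]
wrist [[383.6234509054583, 0.0, 315.54355556501804], [0.0, 383.6234509054583, 237.51803136330867], [0.0, 0.0, 1.0]] [[0.0, -0.944, -0.329, 84.914], [1.0, 0.0, 0.0, 0.538], [-0.0, -0.329, 0.944, -142.907], [0.0, 0.0, 0.0, 1.0]]
```

View pics/scene0.png

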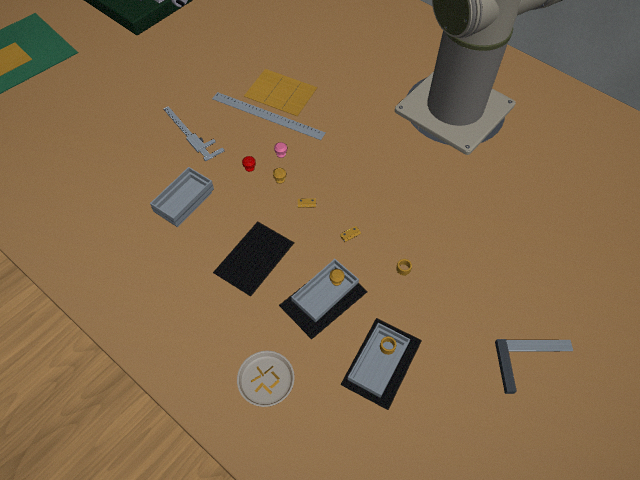

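View pics/side0.png

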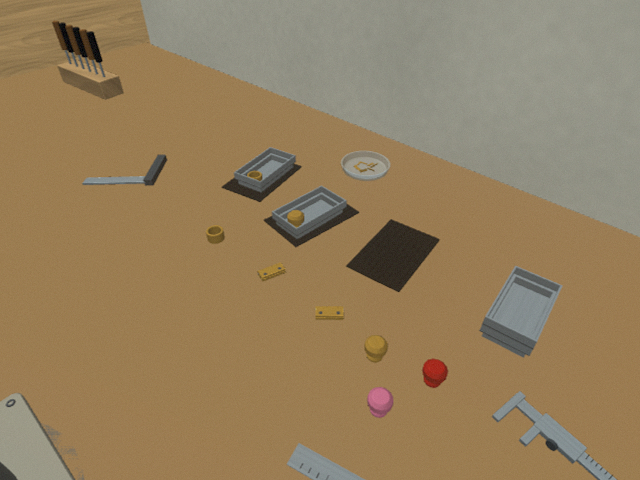

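The scene view shows the stack at (183,196), the bare mat at (254,258), the knob tray at (325,292) and the ferrule tray at (383,358). The brass knob is at (280,175), with a red look-alike at (249,163) and a pink one at (281,150). The hinges are at (307,203) and (350,234), and the ferrule is at (404,268). The side view agrees: brass knob (375,347), red (434,372), pink (379,401), ferrule (215,235).

```bash
cat > h.py <<'E'
import numpy as np,cv2
def load(n): return dict(np.load(f"pics/{n}.npz"))
def cast(s,uv,z,T=None):
    T=s["extrinsics"] if T is None else T
    uv=np.asarray(uv,float).reshape(-1,2);K=s["intrinsics"]
    d=np.c_[(uv-K[:2,2])/[K[0,0],K[1,1]],np.ones(len(uv))]@T[:3,:3].T
    return (T[:3,3]+d*((z-T[2,3])/d[:,2])[:,None])[:,:2]
def cloud(s,T=None):
    T=s["extrinsics"] if T is None else T
    K=s["intrinsics"];v,u=np.mgrid[:480,:640];d=s["depth"]
    P=np.stack([(u-K[0,2])/K[0,0]*d,(v-K[1,2])/K[1,1]*d,d],-1)
    return P@T[:3,:3].T+T[:3,3]
def blobs(m,amin=25):
    m=cv2.morphologyEx(m.astype(np.uint8)*255,cv2.MORPH_CLOSE,np.ones((3,3)))
    return [c for c in cv2.findContours(m,cv2.RETR_EXTERNAL,cv2.CHAIN_APPROX_NONE)[0] if cv2.contourArea(c)>amin]
def rect(xy):
    r=cv2.minAreaRect(np.float32(xy));(w,h),a=r[1],r[2]
    if w<h:w,h,a=h,w,a+90
    return np.round([*r[0],w,h,(a+90)%180-90],1)
def masks(s):
    f=s["frame"];H,S,V=cv2.split(cv2.cvtColor(f,cv2.COLOR_BGR2HSV))
    return dict(brass=(H>18)&(H<32)&(S>150)&(V>60),dark=(V<50),grey=(S<70)&(V>70))
E
python3 - <<'E'
from h import *
for n in("scene0","side0"):
    s=load(n);C=cloud(s);M=masks(s)
    for k,z in(("brass",5),("dark",3),("grey",30)):
        for c in blobs(M[k]):
            xy=cast(s,c[:,0],z);r=rect(xy)
            if not(200<r[0]<900 and -300<r[1]<900 and r[2]<260):continue
            mk=np.zeros((480,640),np.uint8);cv2.drawContours(mk,[c],-1,1,-1);p=C[(mk>0)&(s["depth"]>0)]
            print(n,k,c[:,0].mean(0).round(),cv2.contourArea(c),r,"cloud z",np.percentile(p[:,2],[5,50,95]).round(1) if len(p) else None)
            if k=="grey":
                for lo,hi in((25,37),(37,50)):
                    q=p[(p[:,2]>lo)&(p[:,2]<hi)]
                    if len(q)>30: print("   rim",lo,rect(q[:,:2]),len(q))
E
```

```text
scene0 brass [269. 384.] 52.5 [8.035e+02 1.305e+02 4.540e+01 2.500e+01 3.000e-01] cloud z [ 4.2  7.7 11.2]
scene0 brass [388. 345.] 193.5 [603.1 248.1  32.4  28.3  37.3] cloud z [ 3.6 16.9 25.2]
scene0 brass [336. 276.] 156.5 [553.4  82.7  34.2  26.2  40. ] cloud z [10.7 33.1 37.7]
scene0 brass [404. 267.] 174.5 [446.3 172.2  36.1  28.5  36.4] cloud z [-1.4 11.2 19.3]
scene0 brass [350. 234.] 148.0 [456.2  38.9  42.1  22.4 -16.3] cloud z [ 4.3  8.  11.8]
scene0 brass [306. 202.] 125.0 [455.6 -82.9  37.1  23.9 -48.3] cloud z [ 4.5  7.9 11.3]
scene0 brass [279. 175.] 137.0 [ 439.9 -178.8   42.8   27.    42.3] cloud z [ 1.9 26.2 31.5]
scene0 dark [501. 366.] 78.5 [498.4 430.8  99.5   4.7  41.6] cloud z [ 2.2  8.3 14.3]
scene0 dark [381. 363.] 3855.5 [635.8 258.7 149.1  94.8  11.8] cloud z [ 0.7  5.2 30.1]
scene0 dark [322. 310.] 1204.0 [606.9  92.9 148.5  94.5  -7.1] cloud z [-0.5  2.9  6. ]
scene0 dark [254. 258.] 2829.0 [628.3 -75.4 148.9  94.7   6.9] cloud z [-0.3  2.8  6.2]
scene0 grey [265. 378.] 2454.0 [802.5 124.7 101.   99.5 -49.5] cloud z [ 1.3  5.4 18.6]
scene0 grey [526. 355.
[... 1497 characters left out ...]
95.5 [ 282.8 -230.3   76.2   25.8  -75.6] cloud z [-0.3  1.3  2.7]
side0 grey [521. 311.] 4282.5 [ 623.9 -285.1  158.1   68.4    5.5] cloud z [ 6.6 19.3 42.8]
   rim 25 [ 625.3 -285.6  122.2   65.2    5.2] 1151
   rim 37 [ 625.9 -284.8  123.2   65.6    5.5] 723
side0 grey [309. 211.] 2133.0 [588.4  80.5 136.5  86.9  -4.2] cloud z [ 4.6 19.4 32.5]
   rim 25 [595.5  89.8 121.8  69.   -4.8] 736
side0 grey [126. 176.] 556.5 [435.8 445.3 129.  108.9 -47.2] cloud z [ 3.2  7.5 15.4]
side0 grey [365. 165.] 1101.5 [774.4 101.9 111.8  99.   42.8] cloud z [ 3.1  7.4 18. ]
side0 grey [265. 168.] 1536.0 [630.  242.7 146.6  88.7  10.8] cloud z [ 4.5 18.7 30.9]
   rim 25 [639.8 254.4 123.3  68.4  10.3] 406
```

View pics/wrist0.png

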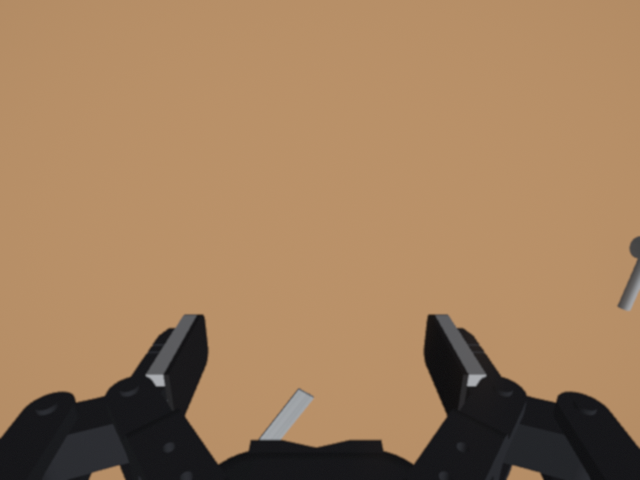

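The wrist view shows bare bench only, with the fingers at (180,350) and (455,350). I'll turn the tool to yaw 101° (closing along the ferrule tray's length) and travel above the ferrule.

apply_moves(series="0 0 0 0.0625 -1;0 0 0 0.0625 -1;0 0 0 0.0625 -1;0 0 0 0.0625 -1;0 0 0 0.0625 -1", squeeze=30)

```text
time: 0.57
tool_pos: [146.5, 581.6, 230.8]
tcp_rot: [-180.0, 0.0, 129.7]
ft_force: [-1.3, 0.5, 0.1]
finger_gap: 85.2
grip_force: 0.0
```

apply_moves(series="0 0 0 0.0625 -1;0 0 0 0.0625 -1;0 0 0 0.0625 -1;0 0 0 0.0625 -1;0 0 0 0.004 -1")

```text
time: 0.98
tool_pos: [146.5, 581.6, 230.8]
tcp_rot: [-180.0, 0.0, 100.6]
ft_force: [0.4, 0.1, 0.1]
finger_gap: 85.1
grip_force: 0.0
```

apply_moves(series="-0.117 0.056 0 0 -1;-0.117 0.056 0 0 -1;-0.117 0.056 0 0 -1;-0.117 0.056 0 0 -1;-0.117 0.056 0 0 -1")

```text
time: 1.4
tool_pos: [262.9, 423.9, 231.0]
tcp_rot: [-180.0, 0.0, 101.2]
ft_force: [1.1, 0.2, 0.4]
finger_gap: 85.4
grip_force: 0.0
```

apply_moves(series="-0.117 0.056 0 0 -1;-0.117 0.056 0 0 -1;-0.117 0.056 0 0 -1;-0.117 0.056 0 0 -1;-0.117 0.056 0 0 -1")

```text
time: 1.82
tool_pos: [378.8, 267.4, 231.4]
tcp_rot: [180.0, -0.0, 101.2]
ft_force: [0.0, 0.8, -1.1]
finger_gap: 85.5
grip_force: 0.0
```

apply_moves(series="-0.117 0.056 0 0 -1;-0.117 0.056 0 0 -1;-0.117 0.056 0 0 -1;0 0 0 0 -1;0 0 0 0 -1")

```text
time: 2.23
tool_pos: [448.5, 173.3, 231.1]
tcp_rot: [-180.0, 0.0, 100.9]
ft_force: [0.0, 1.0, 0.6]
finger_gap: 85.7
grip_force: 0.0
```

```bash
cat >> h.py <<'E'
from scipy.spatial.transform import Rotation as R
def wrist(tag):
    from bench import sense,snapshot
    st=sense();s=snapshot("wrist");T=np.eye(4);T[:3,:3]=R.from_euler("xyz",st["tcp_rot"],degrees=True).as_matrix();T[:3,3]=st["tool_pos"]
    s["extrinsics"]=T@s["tool_from_camera"];cv2.imwrite(f"pics/{tag}.png",s["frame"]);np.savez(f"pics/{tag}.npz",**s)
    return s
def go(x,y,z,yaw=None):
    "needed shift in tool-axis shares of 0.3 m at the present yaw, and twist share"
    from bench import sense
    st=sense();Rm=R.from_euler("xyz",st["tcp_rot"],degrees=True).as_matrix()
    d=Rm.T@(np.array([x,y,z])-st["tool_pos"])
    tw=0 if yaw is None else ((st["tcp_rot"][2]-yaw+90)%180-90)/np.degrees(2)
    print("share xyz",(d/300).round(4),"twist",round(tw,4),"rows",(np.hypot(*d[:2])/41).round(1),"pos",st["tool_pos"].round(1),"yaw",st["tcp_rot"][2].round(2))
def report(s,zs=dict(brass=5)):
    C=cloud(s);M=masks(s)
    for k,z in zs.items():
        for c in blobs(M[k],80):
            mk=np.zeros((480,640),np.uint8);cv2.drawContours(mk,[c],-1,1,-1);p=C[(mk>0)&(s["depth"]>0)]
            if not len(p):continue
            zt=np.percentile(p[:,2],97);q=p[p[:,2]>zt-4]
            print(k,c[:,0].mean(0).round(),cv2.contourArea(c),"rect@%g"%z,rect(cast(s,c[:,0],z)),"ztop",zt.round(1),"top",rect(q[:,:2]))
E
python3 - <<'E'
from h import *
s=wrist("w1");report(s,dict(brass=18,grey=31,dark=3))
E
```

```text
grey [170. 350.] 1130.5 rect@31 [326.3 -11.4 104.   24.6  74.2] ztop 282.8 top [400.9 174.3   6.7   5.9 -89.4]
grey [619. 306.] 3695.5 rect@31 [764.1 116.6 102.9  56.8 -63.6] ztop 18.5 top [779.6 110.2 104.1  58.2 -62.5]
grey [449. 318.] 7925.0 rect@31 [600.4  67.4 138.5 121.5  -4.5] ztop 280.4 top [493.8 192.3   8.6   6.2  12. ]
grey [542. 142.] 11987.5 rect@31 [635.  261.9 132.   86.4  11.5] ztop 31.7 top [642.1 255.  122.5  66.2  10.8]
dark [308. 423.] 44832.0 rect@3 [501.9 -78.2 837.9 243.7  11. ] ztop 317.9 top [446.6 188.1 133.9   9.1  10.6]
dark [510. 281.] 326.5 rect@3 [668.9 119.3  28.1  23.9  -7.9] ztop 4.7 top [668.7 119.2  28.4  24.2  -6.8]
dark [451. 264.] 545.5 rect@3 [604.6 128.9  44.3  20.7  -6.3] ztop 4.6 top [604.7 129.3  45.1  21.   -5.9]
dark [384. 279.] 470.5 rect@3 [536.4  98.3  86.1  10.7  85.7] ztop 4.7 top [536.1  98.4  86.3  11.2  86. ]
dark [594. 101.] 774.5 rect@3 [679.1 306.   40.8  18.1  10.9] ztop 5.0 top [679.  306.   42.9  18.1  11. ]
```

View pics/w1.png

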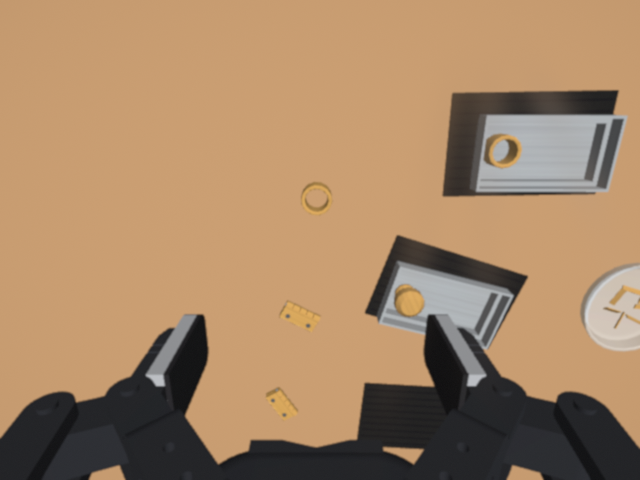

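The wrist view shows the loose ferrule at (316,199), the hinges at (300,316) and (282,404), the ferrule tray at (545,150) and the knob tray at (445,300). The brass looks paler here, so I'll loosen the mask.

```bash
sed -i 's/brass=(H>18)&(H<32)&(S>150)&(V>60)/brass=(H>=17)\&(H<32)\&(S>115)\&(V>60)/' h.py
python3 - <<'E'
from h import *
s=load("w1");h=cv2.cvtColor(s["frame"],cv2.COLOR_BGR2HSV)
print(h[303,292],h[100,100],h[187,310],h[300,409])
for z in(18,9,34): report(s,dict(brass=z))
go(448,175,60,101)
E
```

```text
[ 18 140 195] [ 15 110 201] [ 18 148 204] [ 18 141 211]
brass [281. 403.] 528.5 rect@18 [455.3 -72.2  44.   22.6 -48. ] ztop 10.1 top [456.2 -83.2  41.4  21.1 -48.8]
brass [299. 316.] 646.5 rect@18 [455.8  45.7  40.5  22.5 -17.5] ztop 10.3 top [456.8  39.2  40.7  21.2 -17. ]
brass [625. 293.] 97.5 rect@18 [780.1 137.   28.9  15.6  37.9] ztop 11.9 top [789.1 134.   29.4  13.9  37.5]
brass [408. 301.] 634.5 rect@18 [564.6  86.1  35.1  29.2 -80.3] ztop 36.8 top [560.6  89.4  25.4  24.    5.2]
brass [316. 198.] 771.5 rect@18 [448.9 173.9  32.   28.6 -79.1] ztop 19.3 top [449.  173.2  29.   28.6 -78.7]
brass [503. 150.] 817.0 rect@18 [608.4 250.5  29.4  28.8 -70.7] ztop 24.7 top [606.2 250.   28.3  27.6 -15.8]
brass [281. 403.] 528.5 rect@9 [455.9 -80.5  45.1  23.1 -48. ] ztop 10.1 top [456.2 -83.2  41.4  21.1 -48.8]
brass [299. 316.] 646.5 rect@9 [456.3  40.4  41.5  23.1 -17.5] ztop 10.3 top [456.8  39.2  40.7  21.2 -17. ]
brass [625. 293.] 97.5 rect@9 [788.8 134.   29.6  16.   37.9] ztop 11.9 top [789.1 134.   29.4  13.9  37.5]
brass [408. 301.] 634.5 rect@9 [567.9  81.7  36.   29.9 -80
[... 317 characters left out ...]
   21.6 -48. ] ztop 10.1 top [456.2 -83.2  41.4  21.1 -48.8]
brass [299. 316.] 646.5 rect@34 [454.7  55.2  38.7  21.5 -17.5] ztop 10.3 top [456.8  39.2  40.7  21.2 -17. ]
brass [625. 293.] 97.5 rect@34 [764.4 142.4  27.6  14.9  37.9] ztop 11.9 top [789.1 134.   29.4  13.9  37.5]
brass [408. 301.] 634.5 rect@34 [558.7  93.8  33.5  27.9 -80.3] ztop 36.8 top [560.6  89.4  25.4  24.    5.2]
brass [316. 198.] 771.5 rect@34 [448.1 177.7  30.6  27.3 -79.1] ztop 19.3 top [449.  173.2  29.   28.6 -78.7]
brass [503. 150.] 817.0 rect@34 [600.5 250.8  28.1  27.5 -70.7] ztop 24.7 top [606.2 250.   28.3  27.6 -15.8]
share xyz [0.0009 0.0015 0.5702] twist -0.0002 rows 0.0 pos [447.7 174.6 231.1] yaw 100.98
```

apply_moves(series="0 0.002 0.13 0 -1;0 0 0.13 0 -1;0 0 0.13 0 -1;0 0 0.13 0 -1;0 0 0.13 0 -1")

```text
time: 2.7
tool_pos: [447.3, 176.8, 34.8]
tcp_rot: [180.0, -0.0, 101.2]
ft_force: [0.4, -0.3, -0.1]
finger_gap: 85.6
grip_force: 0.0
```

apply_moves(series="0 0 0.05 0 -1;0 0 0.04 0 -1;0 0 0.02 0 -1;0 0 0 0 -1")

```text
time: 3.03
tool_pos: [446.4, 176.2, 1.9]
tcp_rot: [-179.8, 0.0, 101.1]
ft_force: [-0.2, -0.3, 0.3]
finger_gap: 85.4
grip_force: 0.0
```

apply_moves(series="0 0 0 0 1;0 0 0 0 1;0 0 0 0 1;0 0 0 0 1;0 0 0 0 1")

```text
time: 3.45
tool_pos: [449.0, 175.6, 4.4]
tcp_rot: [179.9, -0.0, 100.9]
ft_force: [-4.0, -1.0, 9.5]
finger_gap: 29.3
grip_force: 28.9
```

apply_moves(series="0 0 0 0 1;0 0 0 0 1;0 0 0 0 1;0 0 0 0 1;0 0 0 0 1")

```text
time: 3.87
tool_pos: [449.0, 175.6, 4.4]
tcp_rot: [179.9, -0.0, 100.9]
ft_force: [-1.8, -0.1, 6.6]
finger_gap: 29.0
grip_force: 29.2
```

apply_moves(series="0 0 -0.1 0 1;0 0 -0.1 0 1;0 0 -0.1 0 1;0.023 0.1225 0 0 1;0.023 0.1225 0 0 1")

```text
time: 4.28
tool_pos: [520.6, 203.7, 98.7]
tcp_rot: [179.5, -0.0, 100.9]
ft_force: [1.1, 0.5, 0.5]
finger_gap: 29.3
grip_force: 30.0
```

apply_moves(series="0.023 0.1225 0 0 1;0.023 0.1225 0 0 1;0.023 0.1225 0 0 1;0.023 0.1225 0 0 1;0 0 0 0 1")

```text
time: 4.7
tool_pos: [660.9, 259.2, 90.0]
tcp_rot: [-180.0, -0.0, 100.9]
ft_force: [-0.0, 0.1, -1.7]
finger_gap: 28.7
grip_force: 30.1
```

Run:
```python
from h import *
s=wrist("w2");report(s,dict(brass=5,grey=31))
go(657.7,258.1,10.5,100.8)
```

```text
brass [ 15. 460.] 809.5 rect@5 [461.8  35.5  29.9  29.3  72.5] ztop 10.1 top [522.2 148.1 273.   27.8  61.2]
brass [316. 331.] 4844.5 rect@5 [672.9 197.9  65.2  52.2 -79. ] ztop 104.2 top [661.7 256.6  30.2  29.1 -79.1]
brass [224. 252.] 1973.5 rect@5 [605.1 244.5  36.7  30.7  58.8] ztop 24.6 top [607.  250.4  28.7  28.2  59.2]
grey [436. 461.] 855.0 rect@31 [769.4 126.3  53.1  20.2 -43.6] ztop 173.4 top [681.3 277.    9.9   1.4 -63.5]
grey [195. 461.] 855.0 rect@31 [609.9  95.6  52.8  19.4  65.7] ztop 172.9 top [635.9 268.6  10.1   1.5  86.8]
grey [270. 431.] 177.0 rect@31 [655.1 133.6  18.2   8.8 -80.9] ztop 163.2 top [647.5 270.3   8.1   2.4 -67.2]
grey [113. 401.] 160.5 rect@31 [548.4 137.5  30.4   5.5  50.9] ztop 156.7 top [607.2 261.5   2.7   1.4  56. ]
grey [287. 266.] 24960.5 rect@31 [643.6 250.7 123.3 120.7  10.8] ztop 118.8 top [659.3 269.1  45.3   6.8  10.1]
share xyz [-2.00e-04 -1.60e-03  2.66e-01] twist 0.0012 rows 0.0 pos [658.4 258.3  90.3] yaw 100.93
```

View pics/w2.png

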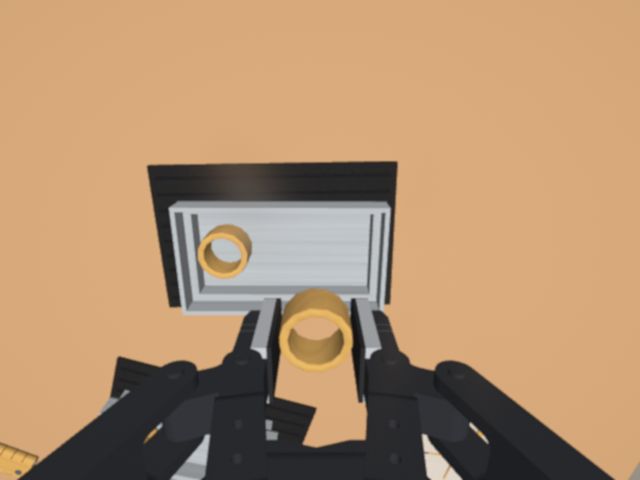

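The view shows the ferrule held at (316,331), above the free part of its tray. The resident ferrule is at (224,252). Next I lower it, release part way and rise.

apply_moves(series="0 -0.003 0.08 0 1;0 0 0.08 0 1;0 0 0.06 0 1;0 0 0.03 0 1;0 0 0.014 0 1")

```text
time: 5.17
tool_pos: [653.9, 257.0, 12.3]
tcp_rot: [-179.8, 0.0, 100.9]
ft_force: [-0.2, 0.1, 0.4]
finger_gap: 28.6
grip_force: 30.1
```

apply_moves(series="0 0 0 0 1;0 0 0 0 0.16;0 0 0 0 0.16;0 0 0 0 0.16;0 0 0 0 0.16")

```text
time: 5.58
tool_pos: [656.9, 258.0, 15.7]
tcp_rot: [179.9, -0.0, 100.9]
ft_force: [-0.1, -0.5, -0.6]
finger_gap: 36.1
grip_force: 0.0
```

apply_moves(series="0 0 -0.05 0 0.16;0 0 -0.1 0 0.16;0 0 -0.12 0 0.16;0 0 -0.12 0 -1;0 0 0 0 -1")

```text
time: 6.0
tool_pos: [661.0, 259.4, 143.4]
tcp_rot: [179.1, -0.1, 100.9]
ft_force: [1.9, 0.7, 3.0]
finger_gap: 58.8
grip_force: 0.0
```

Run:
```python
from h import *
s=wrist("w3");report(s,dict(brass=5,grey=31))
s0=load("side0");report(s0)
go(444,-175,130,85.2)
```

```text
brass [ 42. 410.] 875.5 rect@5 [453.8  38.2  38.4  27.9 -18.1] ztop 10.3 top [524.2 142.4 275.6  34.3  54.7]
brass [306. 232.] 1241.5 rect@5 [657.5 251.   33.3  29.5 -79.4] ztop 24.5 top [656.8 255.4  28.3  27.5 -81.1]
brass [237. 226.] 1227.5 rect@5 [603.9 244.7  32.1  31.  -59.4] ztop 24.6 top [606.7 250.7  28.5  27.9  38.3]
grey [392. 404.] 997.0 rect@31 [754.7 122.5  68.2  20.6 -70.2] ztop 215.5 top [675.6 280.1   3.9   2.3  13.7]
grey [252. 408.] 3151.5 rect@31 [639.2  94.   87.8  40.4  85.6] ztop 173.9 top [640.4 258.2  31.8  11.   84.6]
grey [468. 365.] 622.5 rect@31 [804.3 172.1  53.   14.6 -24.9] ztop 192.9 top [704.  277.5  12.6   6.7  11. ]
grey [155. 363.] 1056.5 rect@31 [559.9 131.2  46.6  27.1  30.9] ztop 190.9 top [612.3 259.8  13.6   6.6  11. ]
grey [624. 399.] 5052.5 rect@31 [937.1 149.8 178.   50.3 -63.5] ztop -370.6 top [1139.6   -4.3 1019.6   39.4  -36.6]
grey [413. 335.] 946.0 rect@31 [754.5 192.3  63.2  16.3 -59.8] ztop 187.3 top [691.5 275.2   5.8   5.5 -76.5]
grey [218. 335.] 927.5 rect@31 [603.3 164.5  62.2  16.1  81.7] ztop 186.4 top [626.2 262.8   6.    5.4 -66.4]
grey [280. 223.] 17075.5 rect@31 [639.8 265.6 121.9  87.6  10.6] ztop 31.6 top [641.7 254.8 120.5  67.   10.8]
brass [86. 28.] 266.0 rect@5 [ 871.1 1527.   917.9  148.9   68.5] ztop 163.3 top [618.6 958.5  77.1  14.  -84.3]
brass [244. 234.] 219401.0 rect@5 [ 602.9  853.5 2651.4  892.1   84.7] ztop 18.0 top [ 663.9  372.2 1403.3  431.5   82.8]
brass [16. 22.] 293.5 rect@5 [ 707.9 1874.8  800.3  113.2   61. ] ztop -28.9 top [ 942.4 2357.    32.6   24.3   -9. ]
share xyz [-1.2838 -0.9821  0.0194] twist 0.1374 rows 11.8 pos [660. 259. 140.] yaw 100.95
```

The ferrule stands in its tray at (657,256), with the resident one at (607,250) and the tray unmoved. Next is the knob.

apply_moves(series="0 0 -0.07 0.045 -1;0 0 -0.07 0.045 -1;0 0 -0.06 0.0457 -1;-0.124 -0.0487 0 0 -1;-0.124 -0.0487 0 0 -1")

```text
time: 6.47
tool_pos: [621.5, 186.8, 192.8]
tcp_rot: [179.8, -0.1, 85.5]
ft_force: [1.0, -1.3, 0.4]
finger_gap: 85.4
grip_force: 0.0
```

apply_moves(series="-0.124 -0.0487 0 0 -1;-0.124 -0.0487 0 0 -1;-0.124 -0.0487 0 0 -1;-0.124 -0.0487 0 0 -1;-0.124 -0.0487 0 0 -1")

```text
time: 6.88
tool_pos: [531.7, 5.0, 191.3]
tcp_rot: [180.0, 0.0, 85.4]
ft_force: [0.9, 0.1, 0.0]
finger_gap: 85.3
grip_force: 0.0
```

apply_moves(series="-0.124 -0.0487 0 0 -1;-0.124 -0.0487 0 0 -1;-0.124 -0.0487 0 0 -1;-0.124 -0.0487 0 0 -1;-0.124 -0.0487 0 0 -1")

```text
time: 7.3
tool_pos: [444.0, -174.5, 191.5]
tcp_rot: [180.0, 0.0, 85.4]
ft_force: [0.0, -1.3, -0.0]
finger_gap: 85.4
grip_force: 0.0
```

apply_moves(series="0 0 0 0 -1;0 0 0 0 -1;0 0 0 0 -1;0 0 0 0 -1")

```text
time: 7.63
tool_pos: [445.7, -172.2, 191.2]
tcp_rot: [180.0, -0.0, 85.5]
ft_force: [-0.1, 0.4, -0.5]
finger_gap: 85.5
grip_force: 0.0
```

Run:
```python
from h import *
s=wrist("w4");report(s,dict(brass=20,grey=43))
go(447,-173,4.5,85.4)
cv2.imwrite("pics/w4c.png",cv2.resize(s["frame"][80:320,180:460],None,fx=2.5,fy=2.5,interpolation=cv2.INTER_CUBIC))
```

```text
brass [197. 416.] 570.5 rect@20 [ 304.1 -379.5   48.4   21.4  -75.8] ztop 251.6 top [ 419.  -152.6    4.7    1.5   -2.4]
brass [108. 354.] 4420.5 rect@20 [ 242.5 -307.2  105.    66.3   14.5] ztop 3.3 top [ 290.3 -262.9  291.5   70.6   33.3]
brass [315. 212.] 925.0 rect@20 [ 445.2 -173.3   29.8   28.9   85.5] ztop 31.3 top [ 445.2 -172.6   26.2   26.   -69.7]
brass [320.  98.] 1285.5 rect@20 [456.3 -83.2  39.1  19.3 -47.3] ztop 10.5 top [456.5 -83.   40.   19.5 -48.2]
grey [373. 387.] 2191.5 rect@43 [ 480.  -351.   101.7   47.3   79. ] ztop 11.2 top [ 489.2 -300.7  278.4   56.7  -88.9]
grey [227. 397.] 2203.5 rect@43 [ 347.  -341.2  134.8   24.4  -75.9] ztop 3.0 top [ 359.8 -301.   310.4   71.1   75.3]
grey [513. 324.] 12618.5 rect@43 [ 618.9 -277.1  143.2  108.5   16.9] ztop 236.8 top [ 496.3 -166.1   12.2    6.3   -3.8]
grey [163. 305.] 3658.0 rect@43 [ 311.1 -246.5  155.3   52.1   83.5] ztop 242.1 top [ 401.1 -158.3    6.6    5.4  -58.7]
share xyz [-0.0034  0.0041  0.6222] twist 0.0008 rows 0.0 pos [ 445.8 -172.   191.2] yaw 85.5
```

View pics/w4c.png

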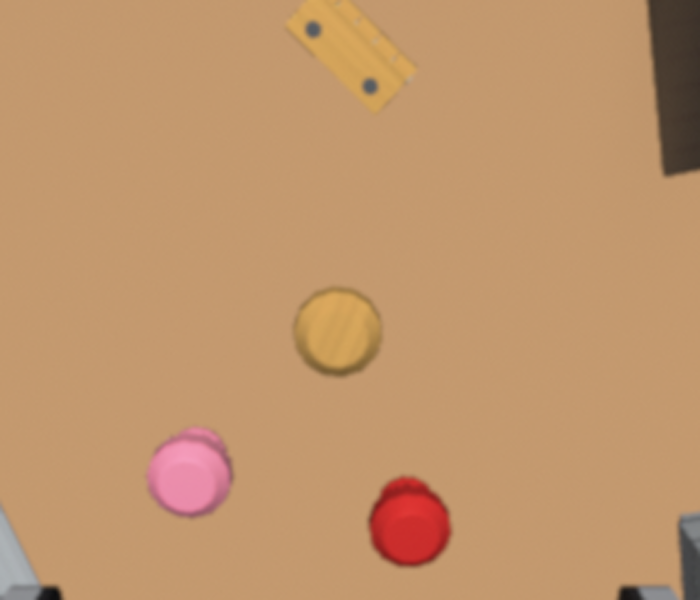

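Knob candidates in the enlarged crop: brass (338,330), pink (190,475) and red (410,525). The brass one is the turned brass knob that was described, and the pink and red ones are the look-alikes to leave alone. Its neighbours clear the fingers.

apply_moves(series="-0.003 -0.002 0.13 0 -1;0 0 0.13 0 -1;0 0 0.13 0 -1;0 0 0.12 0 -1;0 0 0.07 0 -1")

```text
time: 8.1
tool_pos: [442.7, -171.3, 12.8]
tcp_rot: [-179.7, -0.1, 85.5]
ft_force: [0.5, -0.3, -0.2]
finger_gap: 85.6
grip_force: 0.0
```

apply_moves(series="0 0 0.03 0 -1;0 0 0.017 0 -1;0 0 0 0 -1;0 0 0 0 -1")

```text
time: 8.43
tool_pos: [446.1, -174.2, 4.5]
tcp_rot: [179.9, 0.0, 85.4]
ft_force: [0.9, -0.7, 0.3]
finger_gap: 85.7
grip_force: 0.0
```

apply_moves(series="0 0 0 0 1;0 0 0 0 1;0 0 0 0 1;0 0 0 0 1;0 0 0 0 1")

```text
time: 8.85
tool_pos: [445.1, -174.3, 3.7]
tcp_rot: [179.9, 0.0, 85.4]
ft_force: [-1.9, 0.4, 8.8]
finger_gap: 28.4
grip_force: 29.0
```

apply_moves(series="0 0 0 0 1;0 0 0 0 1;0 0 0 0 1;0 0 0 0 1")

```text
time: 9.18
tool_pos: [445.0, -174.3, 3.7]
tcp_rot: [180.0, 0.0, 85.4]
ft_force: [-2.1, 1.2, 5.5]
finger_gap: 28.5
grip_force: 29.3
```

apply_moves(series="0 0 -0.1 0 1;0 0 -0.1 0 1;0 0 -0.1 0 1;0.1146 0.0612 0 0 1;0.1146 0.0612 0 0 1")

```text
time: 9.6
tool_pos: [488.9, -109.9, 96.2]
tcp_rot: [179.7, 0.1, 85.1]
ft_force: [0.5, -0.5, -0.7]
finger_gap: 28.3
grip_force: 30.0
```

apply_moves(series="0.1146 0.0612 0 0 1;0.1146 0.0612 0 0 1;0.1146 0.0612 0 0 1;0.1146 0.0612 0 0 1;0.1146 0.0612 0 0 1")

```text
time: 10.02
tool_pos: [592.7, 57.4, 92.9]
tcp_rot: [-180.0, 0.0, 85.4]
ft_force: [-0.4, -1.1, -0.2]
finger_gap: 28.7
grip_force: 30.0
```

apply_moves(series="0.1146 0.0612 0 0 1;0 0 0 0 1;0 0 0 0 1;0 0 0 0 1;0 0 0 0 1")

```text
time: 10.43
tool_pos: [612.6, 87.4, 92.7]
tcp_rot: [-180.0, 0.0, 85.3]
ft_force: [-0.6, -0.4, -0.9]
finger_gap: 28.2
grip_force: 30.1
```

Run:
```python
from h import *
s=wrist("w5");report(s,dict(brass=20))
C=cloud(s);q=C[masks(s)["grey"]&(s["depth"]>0)];q=q[(q[:,2]>28)&(q[:,2]<36)&(q[:,0]>450)];print("rim",rect(q[:,:2]))
go(613.4,88.4,9.2,85.4)
```

```text
brass [ 96. 328.] 1761.5 rect@20 [466.3  46.8  40.9  22.9 -17.5] ztop 10.2 top [456.7  39.4  41.2  21.  -17.1]
brass [315. 335.] 5169.0 rect@20 [607.1  28.5  58.8  57.4 -52.4] ztop 119.9 top [613.   89.6  27.4  27.4  44.5]
brass [229. 262.] 1923.5 rect@20 [558.8  85.7  32.6  30.4 -86.6] ztop 36.6 top [561.9  89.   26.9  26.3  85.4]
brass [613. 151.] 448.0 rect@20 [783.4 131.4  23.   18.8  77. ] ztop 11.8 top [789.1 133.   29.4  14.7  40.6]
rim [601.4 138.1 164.1 120.5  85.8]
share xyz [0.0043 0.0024 0.279 ] twist -0.0007 rows 0.0 pos [612.6  87.2  92.9] yaw 85.32
```

View pics/w5.png

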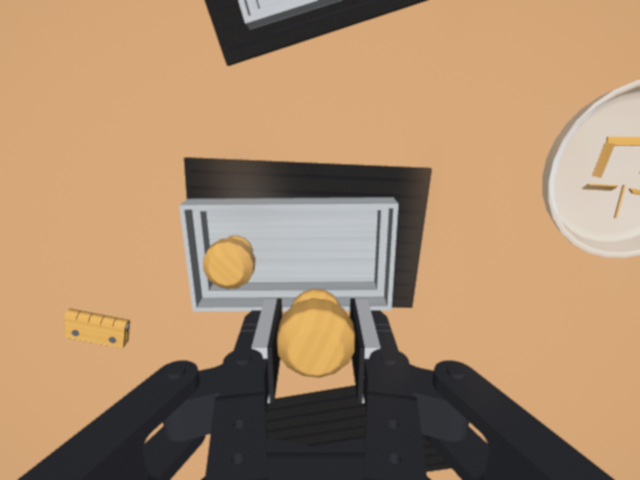

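The view shows the brass knob held at (316,335) over the free part of the knob tray, with the resident knob at (229,262). I'll lower and release.

apply_moves(series="0.003 0.002 0.09 0 1;0 0 0.09 0 1;0 0 0.06 0 1;0 0 0.025 0 1;0 0 0.012 0 1")

```text
time: 10.9
tool_pos: [612.0, 88.0, 9.2]
tcp_rot: [-179.8, 0.0, 85.3]
ft_force: [-10.2, -1.7, 17.5]
finger_gap: 28.2
grip_force: 31.5
```

apply_moves(series="0 0 0 0 1;0 0 0 0 1;0 0 0 0 1;0 0 0 0 1")

```text
time: 11.23
tool_pos: [614.6, 89.0, 11.0]
tcp_rot: [179.9, -0.0, 85.4]
ft_force: [0.4, -0.3, -0.8]
finger_gap: 28.6
grip_force: 30.1
```

apply_moves(series="0 0 0 0 0.16;0 0 0 0 0.16;0 0 0 0 0.16;0 0 0 0 0.16")

```text
time: 11.57
tool_pos: [614.0, 89.3, 10.1]
tcp_rot: [180.0, -0.0, 85.4]
ft_force: [0.2, 0.6, -0.4]
finger_gap: 35.7
grip_force: 0.0
```

apply_moves(series="0 0 -0.05 0 0.16;0 0 -0.1 0 0.16;0 0 -0.12 0 0.16;0 0 -0.13 0 -1;0 0 -0.1 0 -1")

```text
time: 11.98
tool_pos: [614.4, 89.3, 163.1]
tcp_rot: [179.9, -0.0, 85.4]
ft_force: [0.5, 0.5, 0.0]
finger_gap: 58.6
grip_force: 0.0
```

apply_moves(series="0 0 0 0 -1;0 0 0 0 -1;0 0 0 0 -1;0 0 0 0 -1")

```text
time: 12.32
tool_pos: [612.6, 89.1, 157.8]
tcp_rot: [-179.8, 0.0, 85.4]
ft_force: [-0.2, 0.2, -1.5]
finger_gap: 85.1
grip_force: 0.0
```

Run:
```python
from h import *
s=wrist("w6");report(s,dict(brass=20))
C=cloud(s)
for n in("scene","side"):
    from bench import snapshot
    t=snapshot(n);np.savez(f"pics/{n}6.npz",**t);cv2.imwrite(f"pics/{n}6.png",t["frame"])
M=(masks(s)["dark"])
for c in blobs(M,300):print("dark",c[:,0].mean(0).round(),rect(cast(s,c[:,0],3)))
go(626,-285,160,95.5)
```

```text
brass [138. 287.] 1124.5 rect@20 [464.1  45.1  40.5  22.3 -17.6] ztop 10.3 top [456.8  39.3  40.6  21.4 -17.9]
brass [248. 231.] 1081.0 rect@20 [559.4  85.9  29.8  29.4 -85.9] ztop 36.8 top [561.6  88.5  25.6  25.3  22.2]
brass [319. 223.] 1095.0 rect@20 [614.4  88.2  30.4  28.3  86.5] ztop 36.9 top [614.7  90.8  26.3  25.4   7.6]
brass [551. 143.] 221.0 rect@20 [783.3 135.1  29.2  15.2  36.7] ztop 11.8 top [789.4 133.3  29.7  14.3  38.3]
brass [578. 138.] 91.5 rect@20 [803.  136.2  17.6   3.3 -86.4] ztop 9.7 top [810.8 134.5  17.9   4.9 -89.9]
brass [288.   3.] 173.5 rect@20 [606.7 235.8  19.8   4.5  -4.6] ztop 24.8 top [605.9 236.4  17.8   3.   -4.4]
dark [322. 418.] [599.3 -99.9 672.5 195.9  -4.4]
dark [357. 190.] [629.2  90.1 100.   92.2  -7.1]
dark [320.  32.] [633.2 216.6 145.4  46.1  -4.6]
share xyz [-1.2397  0.1441 -0.0068] twist -0.0882 rows 9.1 pos [612.8  89.2 157.9] yaw 85.4
```

The knob stands upright in its tray at (614,90). Now I rotate to yaw 5.6° for the tray, stopping over the bare mat to measure it.

apply_moves(series="0 0 -0.03 0.058 -1;0 0 -0.03 0.058 -1;0 0 -0.03 0.058 -1;0 0 -0.03 0.058 -1;0 0 -0.03 0.058 -1")

```text
time: 12.88
tool_pos: [613.4, 89.2, 204.1]
tcp_rot: [-179.9, 0.1, 51.8]
ft_force: [-0.5, -1.0, -0.3]
finger_gap: 85.8
grip_force: 0.0
```

apply_moves(series="0 0 -0.02 0.058 -1;0 0 -0.02 0.058 -1;0 0 -0.02 0.058 -1;0 0 0 0.058 -1;0 0 0 0.058 -1")

```text
time: 13.3
tool_pos: [613.8, 89.2, 222.4]
tcp_rot: [-180.0, 0.0, 18.6]
ft_force: [0.6, 0.0, 0.3]
finger_gap: 85.1
grip_force: 0.0
```

apply_moves(series="0 0 0 0.058 -1;0 0 0 0.058 -1;-0.02 0.109 0 0 -1;-0.02 0.109 0 0 -1;-0.02 0.109 0 0 -1")

```text
time: 13.72
tool_pos: [604.9, -10.7, 221.7]
tcp_rot: [-180.0, 0.1, 5.7]
ft_force: [0.5, -1.3, -0.1]
finger_gap: 85.7
grip_force: 0.0
```

apply_moves(series="-0.02 0.109 0 0 -1;-0.02 0.109 0 0 -1;0 0 0 0 -1;0 0 0 0 -1;0 0 0 0 -1")

```text
time: 14.13
tool_pos: [599.8, -76.2, 222.1]
tcp_rot: [-179.9, 0.1, 5.6]
ft_force: [0.7, 0.5, -0.5]
finger_gap: 85.3
grip_force: 0.0
```

Run:
```python
from h import *
s=wrist("w7");C=cloud(s);D=s["depth"]>0
M=masks(s)["dark"]&D&(C[...,2]<8)&(abs(C[...,1]+76)<80)&(abs(C[...,0]-626)<110)
for c in blobs(M,300):print("mat",c[:,0].mean(0).round(),rect(cast(s,c[:,0],3)))
q=C[D&(C[...,2]>38)&(C[...,2]<48)&(C[...,1]<-200)];print("rim",len(q),rect(q[:,:2]) if len(q) else 0)
go(626,-285,200,5.6)
```

```text
mat [323. 156.] [628.2 -76.1 146.2  92.4   6.9]
rim 2371 [ 627.8 -284.9  119.8   68.4    5.8]
share xyz [0.0177 0.7034 0.0737] twist 0.0005 rows 5.1 pos [599.9 -75.5 222.3] yaw 5.66
```

View pics/w7.png

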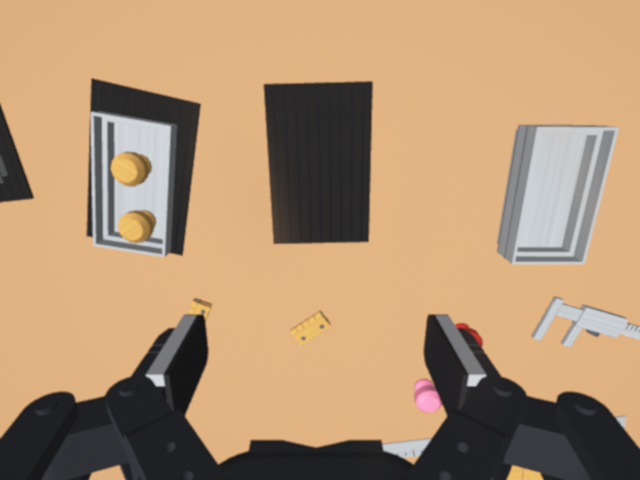

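The view shows the two knobs in their tray at left, the bare mat at (320,160), and the stack at (560,195). I'll go over the stack.

apply_moves(series="0.0035 0.117 0 0 -1;0.0035 0.117 0 0 -1;0.0035 0.117 0 0 -1;0.0035 0.117 0 0 -1;0.0035 0.117 0 0 -1")

```text
time: 14.6
tool_pos: [623.2, -250.2, 222.7]
tcp_rot: [-180.0, -0.0, 5.8]
ft_force: [1.0, -0.2, 0.2]
finger_gap: 85.1
grip_force: 0.0
```

apply_moves(series="0.0035 0.117 0 0 -1;0 0 0 0 -1;0 0 0 0 -1;0 0 0 0 -1;0 0 0 0 -1")

```text
time: 15.02
tool_pos: [627.5, -283.4, 222.8]
tcp_rot: [-180.0, 0.0, 5.8]
ft_force: [-0.5, 0.1, 0.1]
finger_gap: 85.4
grip_force: 0.0
```

Run:
```python
from h import *
s=wrist("w8");C=cloud(s);D=s["depth"]>0
q=C[D&(C[...,2]>40)&(C[...,2]<48)&(abs(C[...,1]+285)<70)&(abs(C[...,0]-627)<90)];print("rim",len(q),q[:,2].mean(),rect(q[:,:2]))
M=D&(C[...,2]>38)&(C[...,2]<48)&(abs(C[...,1]+285)<70)&(abs(C[...,0]-627)<90)
for c in blobs(M,300):print("cast",rect(cast(s,c[:,0],43)))
go(627,-285,27,5.7)
```

```text
rim 1409 43.065294416639546 [ 627.7 -284.9  120.7   66.2    5.5]
cast [ 627.9 -284.9  120.5   66.1    5.5]
share xyz [-0.0022  0.0051  0.6534] twist 0.0006 rows 0.0 pos [ 627.5 -283.5  223. ] yaw 5.77
```

apply_moves(series="0 0.005 0.13 0.002 -1;0 0 0.13 0 -1;0 0 0.13 0 -1;0 0 0.12 0 -1;0 0 0.08 0 -1")

```text
time: 15.48
tool_pos: [625.4, -284.1, 41.6]
tcp_rot: [-179.8, 0.2, 5.5]
ft_force: [-0.4, 0.3, -0.0]
finger_gap: 85.6
grip_force: 0.0
```

apply_moves(series="0 0 0.04 0 -1;0 0 0.022 0 -1;0 0 0 0 -1;0 0 0 0 -1;0 0 0 0 -1")

```text
time: 15.9
tool_pos: [629.0, -287.7, 30.3]
tcp_rot: [179.9, -0.2, 5.4]
ft_force: [0.1, -0.5, 0.9]
finger_gap: 85.5
grip_force: 0.0
```

apply_moves(series="0 0 0 0 1;0 0 0 0 1;0 0 0 0 1;0 0 0 0 1;0 0 0 0 1")

```text
time: 16.32
tool_pos: [628.4, -287.5, 29.7]
tcp_rot: [179.9, -0.2, 5.4]
ft_force: [-0.7, 0.6, 6.5]
finger_gap: 64.9
grip_force: 32.5
```

apply_moves(series="0 0 -0.015 0 1;0 0 -0.02 0 1;0 0 -0.03 0 1;0 0 -0.05 0 1;0 0 0 0 1")

```text
time: 16.73
tool_pos: [629.3, -288.1, 66.6]
tcp_rot: [179.8, -0.3, 5.4]
ft_force: [1.1, -0.2, 0.7]
finger_gap: 65.0
grip_force: 33.7
```

Run:
```python
from h import *
from bench import snapshot
t=snapshot("side");np.savez("pics/side9.npz",**t);cv2.imwrite("pics/side9.png",t["frame"][140:400,360:640].repeat(2,0).repeat(2,1))
go(627.5,-76.2,100,6.9)
```

```text
share xyz [ 0.0618 -0.7029 -0.1173] twist -0.013 rows 5.2 pos [ 629.1 -288.    65.4] yaw 5.41
```

View pics/side9.png

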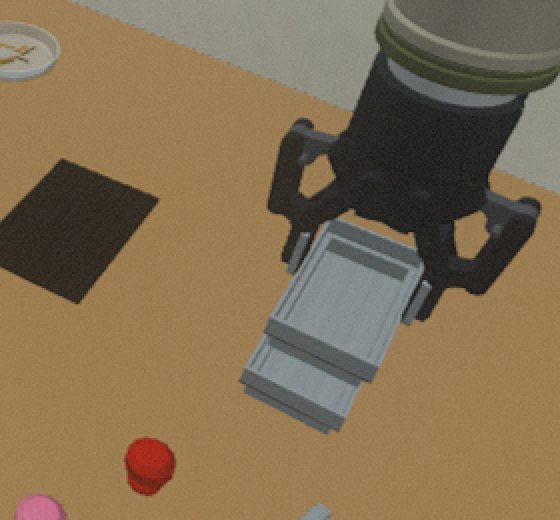

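The side view shows only the top tray in the gripper at (345,290). The lower tray is still standing at (300,385).

apply_moves(series="0 0 -0.05 -0.007 1;0 0 -0.065 -0.006 1;0.0103 -0.117 0 0 1;0.0103 -0.117 0 0 1;0.0103 -0.117 0 0 1")

```text
time: 17.2
tool_pos: [623.7, -180.8, 97.5]
tcp_rot: [180.0, -0.1, 6.8]
ft_force: [0.5, 0.3, -1.4]
finger_gap: 65.0
grip_force: 33.7
```

apply_moves(series="0.0103 -0.117 0 0 1;0.0103 -0.117 0 0 1;0.0103 -0.117 0 0 1;0 0 0 0 1;0 0 0 0 1")

```text
time: 17.62
tool_pos: [620.2, -73.4, 96.9]
tcp_rot: [-180.0, 0.0, 7.1]
ft_force: [0.4, -0.9, 0.4]
finger_gap: 64.9
grip_force: 33.8
```

apply_moves(series="0 0 0 0 1;0 0 0 0 1;0 0 0 0 1")

```text
time: 17.87
tool_pos: [620.3, -77.0, 96.5]
tcp_rot: [180.0, -0.0, 6.8]
ft_force: [-1.0, 0.4, -0.8]
finger_gap: 64.8
grip_force: 33.8
```

Run:
```python
from h import *
from bench import snapshot,sense
s=wrist("w10");C=cloud(s);D=s["depth"]>0;z0=sense()["tool_pos"][2]
G=masks(s)["grey"]&D&(abs(C[...,1]+76)<60)&(abs(C[...,0]-627)<90)
print("zhist",np.histogram(C[G][:,2]-z0,np.arange(-30,40,5)))
q=C[G&(C[...,2]-z0>9)&(C[...,2]-z0<25)];print("rim",q[:,2].mean()-z0,rect(q[:,:2]))
for n in("scene","side"):
    t=snapshot(n);np.savez(f"pics/{n}10.npz",**t);c=cloud(t);d=t["depth"]>0
    q=c[d&(c[...,2]>24)&(c[...,2]<34)&(abs(c[...,1]+285)<60)&(abs(c[...,0]-627)<90)];print(n,"lower rim",q[:,2].mean(),rect(q[:,:2]))
    q=c[d&masks(t)["grey"]&(c[...,2]>z0+9)&(c[...,2]<z0+22)&(abs(c[...,1]+76)<60)&(abs(c[...,0]-627)<90)];print(n,"held rim",q[:,2].mean(),rect(q[:,:2]))
go(627.5,-76.2,30,6.9)
```

```text
zhist (array([    0,     0,     0, 23803,  1632,  2688,  8409,  2978,  6598,
         284,   229,   232,   278]), array([-30, -25, -20, -15, -10,  -5,   0,   5,  10,  15,  20,  25,  30,
        35]))
rim 13.291380223396033 [620.4 -78.8 120.8  87.6   7.3]
scene lower rim 26.929550853945095 [ 627.3 -283.9  122.4   71.2    5.8]
scene held rim 108.65646359330547 [619.8 -75.7 122.1  79.2   6.7]
side lower rim 27.230979716052946 [ 626.3 -284.5  123.5   66.1    5.6]
side held rim 108.7846702953396 [616.6 -78.9 123.2  82.6   1.9]
share xyz [0.0243 0.0015 0.2208] twist -0.0007 rows 0.2 pos [620.2 -76.6  96.3] yaw 6.82
```

View pics/w10.png

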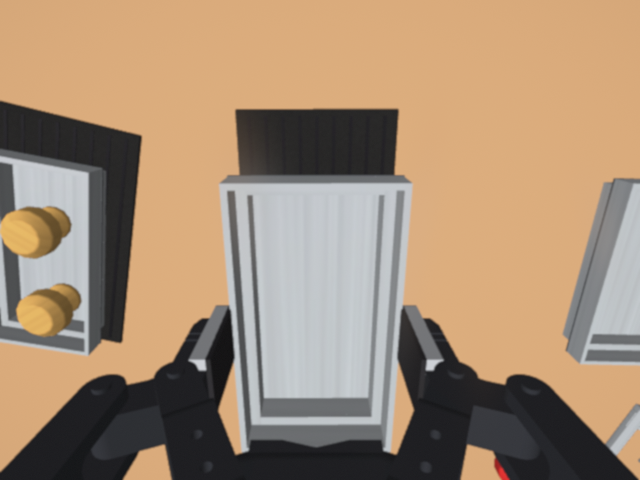

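The tray is held square over the mat at (318,300). The lower tray hasn't moved. I correct 7 mm in x and lower it.

apply_moves(series="0.0243 0.001 0 0 1;0 0 0.08 0 1;0 0 0.08 0 1;0 0 0.06 0 1;0 0 0 0 1")

```text
time: 18.43
tool_pos: [624.4, -74.6, 25.3]
tcp_rot: [-179.9, 0.4, 6.9]
ft_force: [-0.6, 0.2, -1.9]
finger_gap: 64.7
grip_force: 33.8
```

apply_moves(series="0 0 0 0 1;0 0 0 0 1;0 0 0.02 0 1;0 0 0.012 0 1;0 0 0 0 1")

```text
time: 18.85
tool_pos: [627.6, -75.0, 20.7]
tcp_rot: [180.0, -0.0, 6.9]
ft_force: [-0.1, 0.3, -1.7]
finger_gap: 64.7
grip_force: 33.8
```

apply_moves(series="0 0 0.006 0 1;0 0 0.004 0 1;0 0 0 0 1;0 0 0 0 1")

```text
time: 19.18
tool_pos: [627.6, -75.0, 17.8]
tcp_rot: [180.0, -0.0, 6.9]
ft_force: [0.1, 0.1, -0.2]
finger_gap: 64.9
grip_force: 33.8
```

apply_moves(series="0 0.004 0.001 0 1;0 0 0 0 1;0 0 0 0 1;0 0 0 0 -1;0 0 0 0 -1")

```text
time: 19.6
tool_pos: [627.6, -76.3, 17.4]
tcp_rot: [180.0, 0.0, 6.9]
ft_force: [0.2, -0.2, -0.3]
finger_gap: 84.9
grip_force: 0.0
```

apply_moves(series="0 0 0 0 -1;0 0 0 0 -1;0 0 -0.05 0 -1;0 0 -0.12 0 -1;0 0 -0.13 0 -1")

```text
time: 20.02
tool_pos: [625.4, -75.8, 106.4]
tcp_rot: [-179.9, 0.3, 6.9]
ft_force: [0.4, -1.1, 1.0]
finger_gap: 85.6
grip_force: 0.0
```

apply_moves(series="0 0 -0.13 0 -1;0 0 -0.13 0 -1;0 0 -0.1 0 -1;0 0 0 0 -1;0 0 0 0 -1")

```text
time: 20.43
tool_pos: [629.5, -76.6, 220.1]
tcp_rot: [179.9, -0.4, 6.9]
ft_force: [0.4, 0.2, -0.6]
finger_gap: 85.4
grip_force: 0.0
```

apply_moves(series="0 0 0 0 -1;0 0 0 0 -1;0 0 0 0 -1")

```text
time: 20.68
tool_pos: [626.5, -76.0, 213.3]
tcp_rot: [-179.9, 0.2, 6.9]
ft_force: [-0.8, -0.1, 0.1]
finger_gap: 85.0
grip_force: 0.0
```

Run:
```python
from h import *
from bench import snapshot
def rim(n,t):
    c=cloud(t);d=t["depth"]>0
    B=d&(abs(c[...,1]+76)<60)&(abs(c[...,0]-627)<90)
    q=c[B&(c[...,2]>28)&(c[...,2]<36)];print(n,"rim",q[:,2].mean().round(1),rect(q[:,:2]))
    M=B&(masks(t)["dark"]|(c[...,2]>20))
    p=max(blobs(masks(t)["dark"]&B&(c[...,2]<6),100),key=cv2.contourArea)
    k=np.concatenate([x[:,0] for x in blobs(masks(t)["dark"]&B&(c[...,2]<6),60)]);print("  mat",rect(cast(t,k,3)))
rim("w",wrist("w11"))
for n in("scene","side"):
    t=snapshot(n);np.savez(f"pics/{n}11.npz",**t);rim(n,t)
go(456.5,-83,4.5,131.5)
```

```text
w rim 31.1 [627.4 -75.7 120.3  66.1   7. ]
  mat [628.2 -76.3 145.5  92.4   6.9]
scene rim 30.6 [627.1 -75.2 122.1  68.3   6.1]
  mat [628.3 -75.3 148.8  94.6   6.9]
side rim 30.3 [625.4 -75.  122.9  67.5   7.2]Traceback (most recent call last):
  File "<stdin>", line 12, in <module>
  File "<stdin>", line 8, in rim
ValueError: max() iterable argument is empty
```

View pics/w11.png

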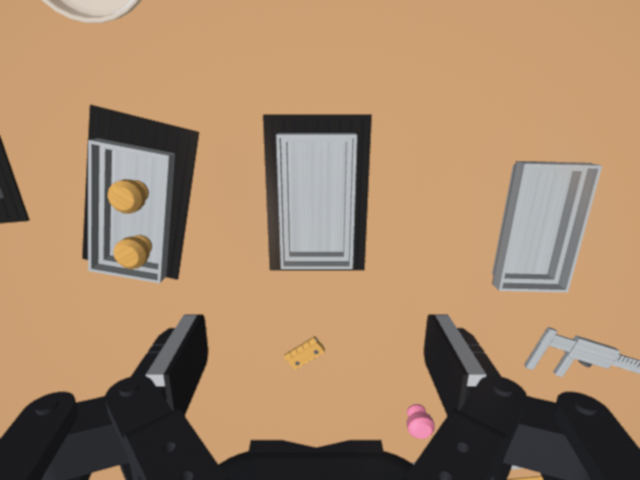

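The tray stands on the mat, centred within about 1 mm and parallel to it, at (317,200). Hinge_a, the nearer one, is at (304,352). I turn to yaw 131.5° and go above it.

apply_moves(series="0 0 0 -0.0604 -1;0 0 0 -0.0604 -1;0 0 0 -0.0604 -1;0 0 0 -0.0604 -1;0 0 0 -0.0604 -1")

```text
time: 21.25
tool_pos: [627.4, -76.2, 214.7]
tcp_rot: [-180.0, 0.0, 41.8]
ft_force: [0.4, -0.2, 0.0]
finger_gap: 85.2
grip_force: 0.0
```

apply_moves(series="0 0 0 -0.0604 -1;0 0 0 -0.0604 -1;0 0 0 -0.0604 -1;0 0 0 -0.0604 -1;0 0 0 -0.0604 -1")

```text
time: 21.67
tool_pos: [627.4, -76.2, 214.7]
tcp_rot: [-179.9, 0.0, 76.5]
ft_force: [-0.1, 0.6, 0.1]
finger_gap: 85.8
grip_force: 0.0
```

apply_moves(series="0 0 0 -0.0604 -1;0 0 0 -0.0604 -1;0 0 0 -0.0604 -1;0 0 0 -0.0604 -1;0 0 0 -0.0604 -1")

```text
time: 22.08
tool_pos: [627.4, -76.1, 214.7]
tcp_rot: [-180.0, -0.0, 111.1]
ft_force: [-0.7, -0.5, -0.1]
finger_gap: 85.4
grip_force: 0.0
```

apply_moves(series="0 0 0 -0.0604 -1;0 0 0 -0.0604 -1;0 0 0 -0.0604 -1;0.072 -0.088 0 0 -1;0.072 -0.088 0 0 -1")

```text
time: 22.5
tool_pos: [558.7, -78.6, 212.9]
tcp_rot: [-179.9, -0.2, 131.6]
ft_force: [-0.4, -0.7, 0.5]
finger_gap: 85.2
grip_force: 0.0
```

apply_moves(series="0.072 -0.088 0 0 -1;0.072 -0.088 0 0 -1;0.072 -0.088 0 0 -1;0 0 0 0 -1;0 0 0 0 -1")

```text
time: 22.92
tool_pos: [455.8, -82.7, 215.0]
tcp_rot: [-180.0, -0.0, 131.4]
ft_force: [0.4, 0.2, -0.3]
finger_gap: 85.3
grip_force: 0.0
```

apply_moves(series="0 0 0 0 -1;0 0 0 0 -1;0 0 0 0 -1")

```text
time: 23.17
tool_pos: [458.2, -82.8, 215.6]
tcp_rot: [180.0, 0.0, 131.5]
ft_force: [0.8, 0.3, 0.1]
finger_gap: 85.8
grip_force: 0.0
```

Run:
```python
from h import *
s=wrist("w12");report(s,dict(brass=8))
go(456.5,-83,2.5,131.5)
```

```text
brass [ 13. 266.] 3493.5 rect@8 [ 289.3 -338.1  152.8   39.6  -63.6] ztop 3.1 top [ 283.  -347.4  155.5   41.1  -67.8]
brass [313. 198.] 888.5 rect@8 [455.9 -82.9  41.2  20.4 -48.1] ztop 10.4 top [456.5 -83.   40.3  19.8 -48.2]
brass [585. 176.] 804.5 rect@8 [628.9  98.1  29.5  28.9  29.6] ztop 36.9 top [613.3  89.5  25.   24.1 -54. ]
brass [541. 135.] 1080.0 rect@8 [569.2  92.7  36.5  29.8  53.4] ztop 36.8 top [560.4  87.6  25.6  25.4 -70.9]
brass [407.  95.] 1122.0 rect@8 [456.4  38.7  40.7  20.  -17.5] ztop 10.6 top [456.6  38.8  40.4  19.9 -17.7]
share xyz [ 0.0028 -0.0044  0.7098] twist 0.0 rows 0.0 pos [458.1 -82.8 215.4] yaw 131.5
```

apply_moves(series="0.002 -0.004 0.13 -0.003 -1;0 0 0.13 0 -1;0 0 0.13 0 -1;0 0 0.13 0 -1;0 0 0.1 0 -1")

```text
time: 23.63
tool_pos: [454.9, -82.5, 26.1]
tcp_rot: [-179.9, -0.1, 131.8]
ft_force: [0.3, 0.1, -0.1]
finger_gap: 85.5
grip_force: 0.0
```

apply_moves(series="0 0 0.05 0 -1;0 0 0.03 0 -1;0 0 0.007 0 -1;0 0 0 0 -1;0 0 0 0 -1")

```text
time: 24.05
tool_pos: [457.4, -83.4, 4.6]
tcp_rot: [179.9, 0.1, 131.8]
ft_force: [0.3, 0.8, 0.1]
finger_gap: 85.8
grip_force: 0.0
```

apply_moves(series="0 0 0 0 1;0 0 0 0 1;0 0 0 0 1;0 0 0 0 1;0 0 0 0 1")

```text
time: 24.47
tool_pos: [456.2, -83.2, 3.7]
tcp_rot: [180.0, 0.0, 131.8]
ft_force: [-0.0, 0.6, 1.1]
finger_gap: 25.6
grip_force: 0.0
```

apply_moves(series="0 0 0 0 1;0 0 0 0 1;0 0 0 0 1;0 0 -0.08 0 1;0 0 -0.1 0 1")

```text
time: 24.88
tool_pos: [453.1, -82.2, 55.0]
tcp_rot: [-179.8, -0.3, 131.8]
ft_force: [1.0, 0.2, 0.1]
finger_gap: 18.6
grip_force: 29.7
```

apply_moves(series="0 0 -0.12 0.06 1;0 0 0 0.06 1;0 0 0 0.06 1;0 0 0 0.06 1;0 0 0 0.065 1")

```text
time: 25.3
tool_pos: [456.0, -83.1, 93.4]
tcp_rot: [180.0, 0.0, 96.8]
ft_force: [0.0, -0.3, -0.7]
finger_gap: 18.4
grip_force: 29.7
```

Run:
```python
from h import *
c,a=np.array([627.4,-75.8]),np.radians(6.9);u=np.array([np.cos(a),np.sin(a)])
for k in(-24,24):print(c+k*u)
go(*(c-24*u),90,96.9)
```

```text
[603.57382379 -78.68328413]
[651.22617621 -72.91671587]
share xyz [-0.044   0.4903  0.0116] twist -0.0006 rows 3.6 pos [456.  -83.1  93.4] yaw 96.83
```

apply_moves(series="-0.011 0.1226 0 0 1;-0.011 0.1226 0 0 1;-0.011 0.1226 0 0 1;-0.011 0.1226 0 0 1;0 0 0 0 1")

```text
time: 25.72
tool_pos: [607.8, -77.4, 90.9]
tcp_rot: [180.0, -0.0, 97.2]
ft_force: [-0.2, 0.0, -1.3]
finger_gap: 18.2
grip_force: 29.8
```

apply_moves(series="0 0 0 0 1;0 0 0 0 1;0 0 0 0 1;0 0 0 0 1")

```text
time: 26.05
tool_pos: [602.8, -77.9, 93.9]
tcp_rot: [180.0, 0.0, 97.1]
ft_force: [0.7, 1.0, -0.2]
finger_gap: 18.5
grip_force: 29.8
```

Run:
```python
from h import *
s=wrist("w13");report(s,dict(brass=90))
go(603.6,-78.7,9.3,96.9)
```

```text
brass [316. 317.] 4150.0 rect@90 [603.5 -81.8  46.   21.4 -82.9] ztop 100.5 top [602.9 -78.   41.5  19.4 -82.5]
brass [73. 14.] 2098.0 rect@90 [506.2  27.3  28.5  13.1 -17.1] ztop 10.5 top [457.1  38.9  41.2  19.9 -17.3]
share xyz [-0.0026  0.0017  0.2824] twist 0.0021 rows 0.0 pos [602.9 -78.   94. ] yaw 97.14
```

View pics/w13.png

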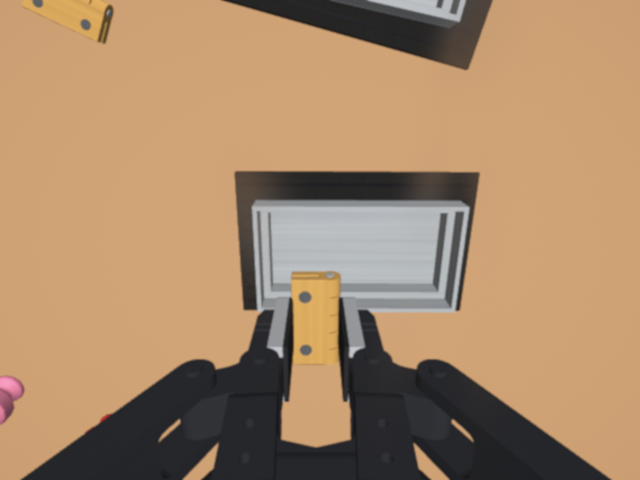

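The hinge is held at (316,317), over the near half of the new tray and parallel to its short side. I'll lower and release.

apply_moves(series="-0.002 0.002 0.09 0.002 1;0 0 0.09 0 1;0 0 0.06 0 1;0 0 0.02 0 1;0 0 0 0 1")

```text
time: 26.52
tool_pos: [602.2, -78.1, 13.7]
tcp_rot: [-179.8, -0.1, 96.9]
ft_force: [0.4, -0.1, -0.0]
finger_gap: 18.0
grip_force: 29.8
```

apply_moves(series="0 0 0.012 0 1;0 0 0.009 0 1;0 0 0 0 1;0 0 0 0 1;0 0 0 0 1")

```text
time: 26.93
tool_pos: [604.9, -78.5, 9.9]
tcp_rot: [179.9, 0.0, 96.9]
ft_force: [0.2, -0.1, 0.1]
finger_gap: 18.3
grip_force: 29.7
```

apply_moves(series="0 0 0 0 0.37;0 0 0 0 0.37;0 0 0 0 0.37;0 0 0 0 0.37")

```text
time: 27.27
tool_pos: [604.3, -78.3, 9.1]
tcp_rot: [180.0, 0.0, 96.9]
ft_force: [-0.0, -0.1, -0.4]
finger_gap: 27.1
grip_force: 0.0
```

apply_moves(series="0 0 -0.05 0 0.37;0 0 -0.1 0 0.37;0 0 -0.13 0 0.37;0 0 -0.13 0 -1;0 0 -0.1 0 -1")

```text
time: 27.68
tool_pos: [604.9, -78.5, 165.4]
tcp_rot: [179.9, 0.0, 96.9]
ft_force: [0.9, -0.2, -0.6]
finger_gap: 50.3
grip_force: 0.0
```

apply_moves(series="0 0 0 0 -1;0 0 0 0 -1;0 0 0 0 -1;0 0 0 0 -1")

```text
time: 28.02
tool_pos: [603.1, -78.1, 159.9]
tcp_rot: [-179.8, -0.1, 96.9]
ft_force: [0.4, -0.2, -1.4]
finger_gap: 85.3
grip_force: 0.0
```

Run:
```python
from h import *
s=wrist("w14");report(s,dict(brass=14))
c=cloud(s);B=(s["depth"]>0)&(abs(c[...,1]+76)<60)&(abs(c[...,0]-627)<90)&(c[...,2]>28)&(c[...,2]<36);print("rim",rect(c[B][:,:2]))
go(456.6,38.9,160,162.3)
```

```text
brass [318. 219.] 1064.5 rect@14 [604.7 -77.9  39.2  18.5 -83. ] ztop 15.9 top [604.7 -77.9  39.5  18.5 -83. ]
brass [126.  30.] 1938.5 rect@14 [460.2  38.3  42.2  20.  -17.3] ztop 10.6 top [456.5  39.   41.2  19.8 -17.1]
rim [627.5 -75.5 120.4  66.3   7.1]
share xyz [ 0.4459 -0.4371  0.0009] twist -0.5705 rows 4.6 pos [602.9 -78.1 159.7] yaw 96.93
```

Hinge_a is flat in the tray at (604.7,-78), which hasn't moved. Now hinge_b.

apply_moves(series="0.0743 -0.0729 0 0 -1;0.0743 -0.0729 0 0 -1;0.0743 -0.0729 0 0 -1;0.0743 -0.0729 0 0 -1;0.0743 -0.0729 0 0 -1")

```text
time: 28.48
tool_pos: [480.0, 19.8, 160.0]
tcp_rot: [-179.8, -0.0, 96.9]
ft_force: [-0.4, 0.7, 0.8]
finger_gap: 85.4
grip_force: 0.0
```

apply_moves(series="0.0743 -0.0729 0 0 -1;0 0 0 -0.0574 -1;0 0 0 -0.0574 -1;0 0 0 -0.0574 -1;0 0 0 -0.0574 -1")

```text
time: 28.9
tool_pos: [456.8, 38.8, 160.5]
tcp_rot: [-179.9, -0.1, 123.6]
ft_force: [0.6, -0.1, -0.0]
finger_gap: 85.3
grip_force: 0.0
```

apply_moves(series="0 0 0 -0.0574 -1;0 0 0 -0.0574 -1;0 0 0 -0.0574 -1;0 0 0 -0.0574 -1;0 0 0 -0.0574 -1")

```text
time: 29.32
tool_pos: [456.8, 38.6, 160.3]
tcp_rot: [-179.9, -0.2, 156.5]
ft_force: [-0.3, -0.0, 0.6]
finger_gap: 85.4
grip_force: 0.0
```

apply_moves(series="0 0 0 -0.0574 -1;0 0 0 0 -1;0 0 0 0 -1;0 0 0 0 -1;0 0 0 0 -1")

```text
time: 29.73
tool_pos: [457.6, 38.6, 161.6]
tcp_rot: [-180.0, -0.0, 162.6]
ft_force: [0.3, -1.2, -0.6]
finger_gap: 85.4
grip_force: 0.0
```

Run:
```python
from h import *
s=wrist("w15");report(s,dict(brass=8))
go(456.6,38.9,2.7,162.7)
```

```text
brass [243. 396.] 737.5 rect@8 [606.3 -81.4  41.3  21.9 -82.7] ztop 15.6 top [603.  -78.4  40.1  18.3 -81.6]
brass [421. 368.] 604.5 rect@8 [627.   86.8  45.9  19.    1.1] ztop 183.1 top [ 4.805e+02  7.670e+01  2.000e+00  4.000e-01 -3.900e+00]
brass [614. 354.] 1134.0 rect@8 [664.  260.2  47.8  29.   30.8] ztop 24.4 top [655.7 254.   30.8  27.5  30.4]
brass [409. 319.] 941.5 rect@8 [573.3  90.7  36.   30.8  -2.6] ztop 36.9 top [517.5  90.4 109.1  25.6  -3.2]
brass [607. 312.] 862.5 rect@8 [619.8 257.1  35.1  29.6 -77.2] ztop 24.7 top [605.6 249.   28.5  27.8  43.6]
brass [315. 214.] 1163.0 rect@8 [456.2  39.1  41.5  19.6 -17.4] ztop 10.4 top [456.3  39.2  39.9  19.6 -17.8]
share xyz [3.4e-03 1.0e-04 5.3e-01] twist -0.001 rows 0.0 pos [457.7  38.6 161.7] yaw 162.59
```

apply_moves(series="0.003 0 0.13 0 -1;0 0 0.13 0 -1;0 0 0.12 0 -1;0 0 0.08 0 -1;0 0 0.04 0 -1")

```text
time: 30.2
tool_pos: [453.8, 38.9, 8.0]
tcp_rot: [-179.9, -0.3, 162.6]
ft_force: [0.2, 1.0, -0.0]
finger_gap: 85.2
grip_force: 0.0
```

apply_moves(series="0 0 0.02 0 -1;0 0 0.008 0 -1;0 0 0 0 -1;0 0 0 0 -1;0 0 0 0 -1")

```text
time: 30.62
tool_pos: [458.4, 38.8, 5.1]
tcp_rot: [180.0, 0.1, 162.7]
ft_force: [0.3, -0.4, -0.6]
finger_gap: 85.7
grip_force: 0.0
```

apply_moves(series="0 0 0 0 1;0 0 0 0 1;0 0 0 0 1;0 0 0 0 1;0 0 0 0 1")

```text
time: 31.03
tool_pos: [457.0, 38.8, 3.7]
tcp_rot: [180.0, 0.0, 162.7]
ft_force: [-0.5, 0.4, -0.1]
finger_gap: 25.4
grip_force: 0.0
```

apply_moves(series="0 0 0 0 1;0 0 0 0 1;0 0 0 0 1;0 0 -0.08 0 1;0 0 -0.1 0.0574 1")

```text
time: 31.45
tool_pos: [454.0, 38.9, 55.2]
tcp_rot: [-179.9, -0.4, 156.2]
ft_force: [1.2, 0.5, -0.6]
finger_gap: 18.7
grip_force: 29.7
```

apply_moves(series="0 0 -0.12 0.0574 1;0 0 0 0.0574 1;0 0 0 0.0574 1;0 0 0 0.0574 1;0 0 0 0.0574 1")

```text
time: 31.87
tool_pos: [457.0, 38.9, 93.6]
tcp_rot: [180.0, 0.0, 122.9]
ft_force: [0.3, -1.2, -1.0]
finger_gap: 18.4
grip_force: 29.7
```

apply_moves(series="0 0 0 0.0574 1;0 0 0 0.0574 1;0 0 0 0.0574 1;0 0 0 0.0574 1;0 0 0 0 1")

```text
time: 32.28
tool_pos: [456.8, 38.9, 93.3]
tcp_rot: [-180.0, -0.0, 96.6]
ft_force: [-0.6, 0.0, -0.9]
finger_gap: 18.5
grip_force: 29.7
```

Run:
```python
from h import *
go(651.2,-72.9,90,96.9)
```

```text
share xyz [-0.4448  0.6007  0.0106] twist -0.0024 rows 5.5 pos [456.8  38.9  93.3] yaw 96.62
```

apply_moves(series="-0.0741 0.1001 0 0 1;-0.0741 0.1001 0 0 1;-0.0741 0.1001 0 0 1;-0.0741 0.1001 0 0 1;-0.0741 0.1001 0 0 1")

```text
time: 32.7
tool_pos: [620.7, -54.3, 93.0]
tcp_rot: [-180.0, -0.0, 97.2]
ft_force: [0.7, 0.4, 0.3]
finger_gap: 18.4
grip_force: 29.7
```

apply_moves(series="-0.0741 0.1001 0 0 1;0 0 0 0 1;0 0 0 0 1;0 0 0 0 1;0 0 0 0 1")

```text
time: 33.12
tool_pos: [651.1, -71.1, 93.5]
tcp_rot: [-180.0, -0.0, 97.1]
ft_force: [-0.5, 0.4, 0.5]
finger_gap: 18.3
grip_force: 29.7
```

Run:
```python
from h import *
s=wrist("w16");report(s,dict(brass=90))
go(651.2,-72.9,9.5,96.9)
```

```text
brass [315. 315.] 4150.0 rect@90 [651.5 -73.8  45.7  21.3 -82.9] ztop 100.1 top [651.  -70.   41.1  19.5 -82.7]
brass [240. 250.] 1815.0 rect@90 [617.3 -46.6  26.8  12.8 -82.5] ztop 15.8 top [605.  -78.5  40.4  19.1 -82.4]
share xyz [-0.0063 -0.0007  0.2815] twist 0.0013 rows 0.0 pos [651.2 -71.   93.9] yaw 97.04
```

apply_moves(series="-0.008 0 0.09 0.001 1;0 0 0.09 0 1;0 0 0.06 0 1;0 0 0.02 0 1;0 0 0 0 1")

```text
time: 33.58
tool_pos: [650.1, -73.3, 14.0]
tcp_rot: [-179.8, -0.1, 96.9]
ft_force: [-0.3, -0.6, 1.3]
finger_gap: 18.7
grip_force: 29.7
```

apply_moves(series="0 0 0.012 0 1;0 0 0.009 0 1;0 0 0 0 1;0 0 0 0 1;0 0 0 0 1")

```text
time: 34.0
tool_pos: [652.9, -74.3, 10.3]
tcp_rot: [179.9, 0.0, 96.8]
ft_force: [0.1, -0.8, -0.3]
finger_gap: 18.4
grip_force: 29.7
```

apply_moves(series="0 0 0 0 0.37;0 0 0 0 0.37;0 0 0 0 0.37;0 0 0 0 0.37")

```text
time: 34.33
tool_pos: [652.3, -74.2, 9.4]
tcp_rot: [180.0, 0.0, 96.8]
ft_force: [0.3, 0.4, -0.6]
finger_gap: 26.9
grip_force: 0.0
```

apply_moves(series="0 0 -0.05 0 0.37;0 0 -0.1 0 0.37;0 0 -0.13 0 0.37;0 0 -0.13 0 -1;0 0 -0.13 0 -1")

```text
time: 34.75
tool_pos: [651.9, -74.1, 174.1]
tcp_rot: [180.0, 0.0, 96.8]
ft_force: [0.4, -0.9, 0.1]
finger_gap: 50.2
grip_force: 0.0
```

apply_moves(series="0 0 -0.1 0 -1;0 0 0 0 -1;0 0 0 0 -1;0 0 0 0 -1;0 0 0 0 -1")

```text
time: 35.17
tool_pos: [651.3, -74.0, 199.9]
tcp_rot: [-179.9, -0.0, 96.8]
ft_force: [-0.0, -0.1, -0.8]
finger_gap: 85.5
grip_force: 0.0
```

Run:
```python
from h import *
from bench import snapshot
s=wrist("w17");report(s,dict(brass=14))
c=cloud(s);B=(s["depth"]>0)&(abs(c[...,1]+76)<60)&(abs(c[...,0]-627)<90)&(c[...,2]>28)&(c[...,2]<36);print("rim",rect(c[B][:,:2]))
t=snapshot("side");cv2.imwrite("pics/side17.png",t["frame"])
```

```text
brass [317. 205.] 854.0 rect@14 [652.4 -72.8  40.   18.2 -83.6] ztop 15.9 top [652.4 -72.9  39.7  18.3 -83.8]
brass [263. 204.] 854.5 rect@14 [605.  -78.   39.   18.5 -82.9] ztop 15.8 top [604.9 -78.   39.3  18.4 -82.8]
rim [627.3 -75.7 120.5  66.7   6.8]
```

View pics/w17.png

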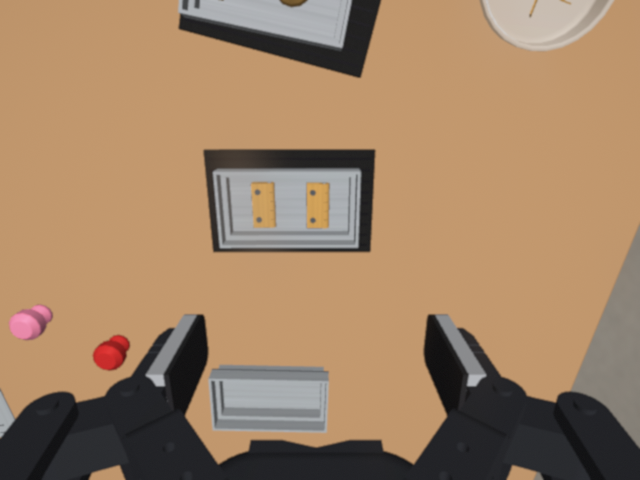

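View pics/side17.png

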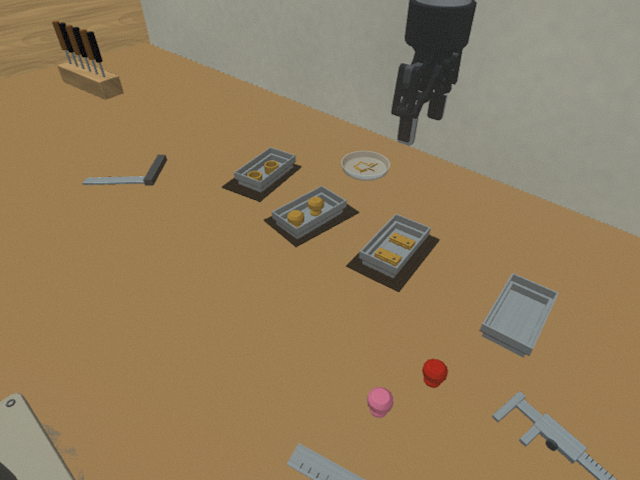

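Both views show the job done. The ferrules are at (262,172), the knobs at (306,210) and both hinges at (396,250), each in their tray. The lower tray is at (519,315), and the pink and red knobs haven't moved.

```bash
python3 -c "
from bench import hand_in
print(hand_in())"
```

```text
the job is handed in; nothing more can be done
None
```

The job is handed in at about 35 s of the 115 s allowed: the ferrule and knob are in their trays, and both hinges are in the top tray, set squarely on the bare mat (within about 1 mm).

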